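# Scan the key tag, then hold the reader on the press's plate

## Task

Book the hand press out: draw the code reader straight up out of its holder, point its nose straight down at the middle of the round key tag from about six centimetres above it and hold it steady there for two seconds. Then turn the reader to point its nose square-on at the middle of the sloping plate on the press's foot, again about six centimetres off, and finish while holding it there, raised and still in the gripper. Touch neither tag nor the press, and leave everything else on the shelf where it is.

Things in the scene. Friction and masses are not known exactly. Their poses are not given: they have to be found in the camera images.
- reader_center (a point): Centre of the loose grey code reader: a straight rectangular wand 24 mm (its x) by 30 mm (its y) by 170 mm long (its z), about 160 g, flat-sided. z runs from the nose (scanning window) to the tail. At the start it stands upright, nose down, loosely in the holder (2 mm play all round); its x and y axes are the holder's. This point is 85 mm from either end; some 100 mm of the tail end stands out of the holder.
- reader_nose (a point): Centre of the reader's nose face (its bottom end at the start), same axes as the reader: it scans along its -z, straight out of the nose. Grip it across its flat sides about 35 mm below the tail end (135 mm from the nose), so that the gripper's palm does not come down on the tail.
- holder_mouth (a point): Centre of the mouth of the fixed steel holder, a rectangular upright sleeve (36 x 42 mm outside, 28 x 34 mm inside) on a 90 x 90 x 8 mm foot. Mouth 76 mm above the shelf; the reader's nose rests 68 mm below it. z up; draw the reader straight up.
- round_tag_top (a point): Centre of the top face of the loose round black key tag, a disc 50 mm across and 6 mm thick lying flat on the shelf, white bar label on top. z up.
- square_tag_top (a point): Centre of the top face of the loose square black key tag, 46 x 46 x 6 mm, lying flat, with the same label; not wanted, a bystander.
- plate_face (a point): Centre of the face of the sloping square metal plate (60 x 60 mm, bar label on it) on the front of the hand press's foot, about 60 mm above the shelf. Its z axis is the outward normal of the face, leaning 36 degrees from vertical away from the press's column.
- press: Fixed cast-iron hand press; origin on the shelf under the middle of its foot, -x its front, where the plate is (130 mm from the origin). Foot 240 x 110 mm; a column 55 x 60 mm stands 90 mm behind the origin, head at 230 to 290 mm height reaching to 20 mm in front of the origin, ram up to 320 mm, raised lever to 440 mm at the back.
- key_cup: Bystander: white porcelain cup, 80 mm across, 85 mm tall. Origin at its underside.
- bike_bell: Bystander: red enamel bike bell, about 58 mm across, 44 mm tall. Origin at its underside.
- charging_puck: Bystander: flat stainless charging puck, 84 mm across, 14 mm tall. Origin at its underside.
- tag_punch: Bystander: mustard plastic tag punch, 150 mm long, 60 mm tall. Origin at its underside.
- padlock: Bystander: brass padlock lying flat, 45 mm wide, 22 mm tall. Origin at its underside.
- oil_can: Bystander: small plain metal can, 52 mm across, 110 mm tall. Origin at its underside.
There are look-alikes about, which are no part of the job. Of the things that look like the part that bears reader_center, the larger one is meant.

How it is judged:
On the way, in this order (a step that is already met when the one before it is completed fails the run):
1. the reader is drawn clear of the holder, in the gripper (z of reader_nose in the frame of holder_mouth above 0.005 m and contact force between the fingers and reader above 2 N), for 0.1 s.
2. the reader, pointing down within 15 degrees, is held steady for a second with its nose 25 to 100 mm over the round tag and its line of sight within 18 mm of the tag's centre (x of round_tag_top in the frame of reader_nose between -0.018 and 0.018 m and y of round_tag_top in the frame of reader_nose between -0.018 and 0.018 m and z of round_tag_top in the frame of reader_nose between -0.1 and -0.025 m and contact force between the fingers and reader above 2 N and linear speed of reader below 0.03 m/s and angular speed of reader below 0.3 rad/s and angle between reader_nose's own z axis and vertical below 0.262 rad), for 1 s.
At the end, for the whole second after the job is handed in: The gripper alone holds the reader still, nose over 60 mm up and 25 to 100 mm off the plate, plate centre within 18 mm of its line of sight (along its x and y), within 15 degrees of the plate's normal; tags within 15 mm and bystanders within 20 mm of their starts (x of plate_face in the frame of reader_nose between -0.018 and 0.018 m and y of plate_face in the frame of reader_nose between -0.018 and 0.018 m and z of plate_face in the frame of reader_nose between -0.1 and -0.025 m and contact force between the fingers and reader above 2 N and linear speed of reader below 0.03 m/s and angular speed of reader below 0.3 rad/s and angle between the z axis of reader_nose and the z axis of plate_face, either way round below 0.262 rad and height (world z) of reader_nose above 0.06 m and contact force between reader and press below 0.5 N and contact force between reader and holder below 0.5 N and contact force between reader and table below 0.5 N and distance of each of round_tag_top, square_tag_top from where it was at the start of the episode below 0.015 m and distance of each of key_cup, bike_bell, charging_puck, tag_punch, padlock, oil_can from where it was at the start of the episode below 0.02 m); the arm keeps its last pose, push and grip.
It fails at once if a tag or the press is touched by the reader or the robot (over 1 N) (contact force between any of reader, the arm, the fingers and round_tag above 1 N or contact force between any of reader, the arm, the fingers and square_tag above 1 N or contact force between any of reader, the arm, the fingers and press above 1 N).
It fails at once if a bystander is moved by more than 20 mm (distance of any of key_cup, bike_bell, charging_puck, tag_punch, padlock, oil_can from where it was at the start of the episode above 0.02 m).
It also fails if it takes over 38 s, if anything falls off the work surface, if the arm or the gripper's body presses on something with over 40 N, if the wrist force passes 120 N, or if a joint passes its speed limit or range.

## Robot

A 7-joint arm with a two-finger parallel gripper is mounted at the origin on the work surface. World frame = base frame: x ahead of the robot, y to its left, z up, the work surface at z = 0. Lengths are in m, angles in rad, forces in N, time in s.
With the tool pointing down it reaches from about 0.425 to 0.875 m from the base axis. Payload 4.7 kg.
Tool frame: the origin (TCP) lies at the very end of the fingers, on their centre line; the grasp point (between the pads) lies 19 mm behind it; z points along the fingers, y is the line along which they close (so a half turn about z gives the same grasp; the last joint's range is limited). The gripper opens to 87 mm and grips with 3 to 60 N. Pads are 19 mm wide; open, the fingers measure 117 mm over their backs; the gripper's body (75 mm by 190 mm) begins 51 mm behind the grasp point.
Start: joints at [1.187, 0.321, -0.07, 1.45, 0.023, 1.371, -0.057], TCP at [0.252, -0.599, 0.223] pointing down, gripper open.
Joint ranges: [-2.86, 2.86], [-0.3, 2.09], [-1.38, 1.24], [0.06, 2.45], [-1.56, 4.7], [0.09, 2.05], [-2.69, 2.69]. Speed limits (rad/s): [2.57, 2.57, 3.14, 3.14, 3.14, 3.14, 3.14].

## Interface

Orientations are given as a rotation vector (axis times angle).
In Python, from bench import ctrl gives the robot as it stands.
- The arm moves only by the shell command python3 -m jog 'ROWS' [FORCE]. ROWS is JSON, a list that holds one entry, the list of rows, each a list of 7 numbers: the shift along the tool's x, y, z in mm, then the turn, a rotation vector about the tool's x, y, z in degrees, then the finger opening in mm, from 0 to 87. A call has 1 to 10 rows; each row is the pose to reach, as a shift and turn from the pose commanded when the call began, along the tool's axes at that moment; what a row does not reach only later rows make up. A row lasts 1/10 s, in which the tool goes at most 50 mm and 8.59 degrees, less where a joint would pass 70% of its speed; a pose out of reach is approached as far as the arm can. A call with a gripper value outside its range is refused whole. The fingers move at their own pace and stop on an object; FORCE is the grip in N (left out, the last holds). Time passes only in rows, so rows that repeat a pose let the fingers close. It gives the time, the measured TCP pose, the force, the opening and the grip force at its end, in the units of the state.
- ctrl.get_state(): the state, without advancing time (a new reading comes with each control period).
- ctrl.get_image(name): name is "scene" or "top" or "wrist"; returns a dict with "image" (400x640x3 uint8, red, green, blue), "depth" (400x640 float32, m along the optical axis (not along the pixel's ray), 0 where there is no reading), "fov_y" (degrees; the focal length in pixels is half the picture's height over the tangent of half this angle, whatever the lens; pixels are square), "cx", "cy" (the principal point, pixels), "rvec" (rotation vector, rad) and "tvec" (3), from world to camera coordinates, as OpenCV has them. Camera axes: x right, y down, z forward; pixel columns grow to the right and rows downward; lengths in m; the calibration is good to about 2 mm. A picture is of the moment at which its call begins.
- ctrl.close_job(): hands the job in; it is judged then, once.
The state is a dict: "time": time; "joint_positions": joint angles; "qd": joint speeds; "joint_torque": joint torques, N m; "position": TCP position; "tool_rot": TCP orientation; "ft_force": force on the tool from outside, world axes, zero at the start; "torque": the same for the moment, N m; "grip_width": opening from 0.0 (shut) to 1.0 (fully open); "grip_force": force on a finger pad.
Only numpy, scipy, OpenCV 4.12 (cv2) and the standard library are available. Lean on these libraries where they do the work, as an engineer would, in place of code of your own. Each camera call takes 0.05 s, during which the arm holds its last target. There are 200 camera calls.

## Working session

There is one attempt and no reset: what is moved stays moved. The work goes in short steps, Python scripts to look and compute and a shell command to move; the robot and the scene stay as the last step left them, time stands still between calls to the robot, and variables do not carry over. Pictures are saved under pics/ and viewed, at most 10 in all, crops included, and the job is handed in when it is done.

```bash
mkdir -p pics; ls; cat > h.py <<'E'
import numpy as np, cv2
from scipy.spatial.transform import Rotation as R
from bench import ctrl
def grab(n):
    d=ctrl.get_image(n); np.savez('/tmp/%s.npz'%n,**d); return d
def load(n): return dict(np.load('/tmp/%s.npz'%n))
def cam(d):
    f=200/np.tan(np.radians(float(d['fov_y']))/2); Rm=R.from_rotvec(d['rvec']).as_matrix(); return f,Rm,-Rm.T@d['tvec']
def ray(d,u,v):
    f,Rm,c=cam(d); return c,Rm.T@np.array([(u-d['cx'])/f,(v-d['cy'])/f,1])
def onz(d,u,v,z):
    c,r=ray(d,u,v); return c+r*(z-c[2])/r[2]
def pts(d):
    f,Rm,c=cam(d); v,u=np.mgrid[:400,:640]; Z=d['depth']
    P=np.stack([(u-d['cx'])/f*Z,(v-d['cy'])/f*Z,Z],-1); W=P@Rm+c; W[Z==0]=np.nan; return W
def proj(d,p):
    f,Rm,c=cam(d); q=Rm@(np.array(p)-c); return q[:2]/q[2]*f+[d['cx'],d['cy']]
E
python3 - <<'E'
from h import *
s=ctrl.get_state();print(s['time'],s['position'],s['tool_rot'],s['grip_width'],s['ft_force'])
for n in('scene','top'):
    d=grab(n);print(n,d['fov_y'],d['cx'],d['cy'],cam(d)[2],ray(d,320,200)[1])
    cv2.imwrite(f'pics/{n}0.png',cv2.resize(d['image'][:,:,::-1],(800,500)))
E
```

```text
pics
0.0 [ 0.2515453  -0.59875719  0.22146622] [-3.07784016e+00 -6.20422473e-01  7.14635795e-04] 0.9982221800212483 [ 0.57693525  0.27268217 -0.24218754]
scene 57.4951459481347 320.4410491917806 192.40341016509365 [1.18407405 0.55896079 0.89064779] [-0.49818679 -0.48798737 -0.71701733]
top 46.63582694794017 321.48334200940974 204.48028712609192 [0.39490126 0.00279171 1.19844021] [ 0.19592723 -0.01163675 -0.98060214]
```

View pics/scene0.png

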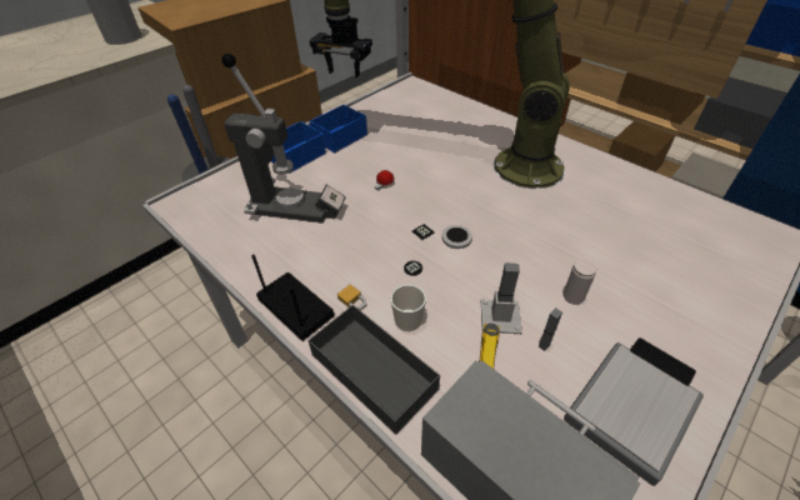

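View pics/top0.png

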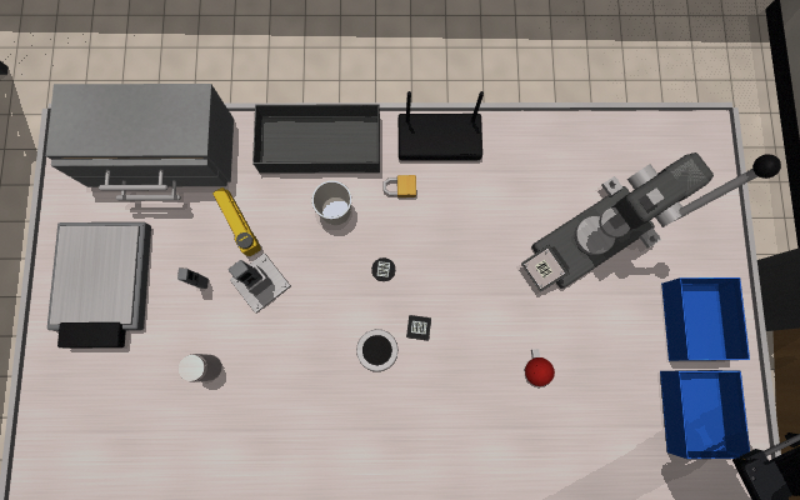

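The scene view shows the big reader in its holder at about (406,225) native and the small look-alike at (440,262). In the top view (native pixels) the reader tail is at about (196,216), the round tag at (307,215), the square tag at (335,262) and the plate at (435,214). The image's up is +x and its left is +y.

```bash
python3 - <<'E'
from h import *
d=load('top');W=pts(d);s=load('scene');S=pts(s)
def cl(W,lo,hi): return W[np.all((W>lo)&(W<hi),-1)]
# holder region
h=onz(d,206,224,0.0);print('holder approx',h)
for nm,X in(('top',W),('scene',S)):
  for z0,z1 in((.165,.19),(.068,.085),(.004,.014)):
    p=cl(X,[h[0]-.1,h[1]-.085,z0],[h[0]+.1,h[1]+.07,z1])
    if len(p)<5: print(nm,z0,len(p));continue
    r=cv2.minAreaRect((p[:,:2]*1000).astype(np.float32));print(nm,z0,len(p),'z',np.median(p[:,2]),'rect',r)
# round tag
for nm,dd,(u,v) in(('top',d,(307,215)),('scene',s,(330,214))):
  g=cv2.cvtColor(dd['image'],cv2.COLOR_RGB2GRAY);m=np.zeros_like(g);m[v-18:v+18,u-18:u+18]=(g<90)[v-18:v+18,u-18:u+18]
  c=max(cv2.findContours(m,0,2)[0],key=cv2.contourArea)
  q=np.array([onz(dd,*a[0],.005)[:2]*1000 for a in c],np.float32);print(nm,'tag',cv2.fitEllipse(q),cv2.minEnclosingCircle(q))
# plate
a=W[205:222,427:444].reshape(-1,3);a=a[~np.isnan(a[:,0])];c=a.mean(0);n=np.linalg.svd(a-c)[2][2];n*=np.sign(n[2]);print('plate',c,n,np.degrees(np.arccos(n[2])))
e=(W-c)@n; M=((abs(e)<.004)&(np.linalg.norm(W-c,axis=-1)<.05)).astype(np.uint8)
p=W[M>0];b1=np.cross([0,0,1],n);b1/=np.linalg.norm(b1);b2=np.cross(n,b1)
q=np.stack([(p-c)@b1,(p-c)@b2],-1)*1000;r=cv2.minAreaRect(q.astype(np.float32));print(r);print('plate centre',c+(b1*r[0][0]+b2*r[0][1])/1000)
for nm,dd in(('top',d),('scene',s)):print(nm,proj(dd,c))
# crops
k=cv2.resize(d['image'][170:260,160:250,::-1],(480,480),interpolation=2);k2=cv2.resize(d['image'][180:250,400:470,::-1],(480,480)); 
k3=cv2.resize(s['image'][195:275,365:445,::-1],(480,480))[:,:]
cv2.imwrite('pics/crops.png',cv2.resize(np.hstack([k,k2,k3]),(798,266)))
E
```

```text
holder approx [0.57229864 0.28540261 0.        ]
top 0.165 165 z 0.17799232588946778 rect ((566.0152587890625, 279.2246398925781), (24.98480224609375, 30.386924743652344), 41.60999298095703)
top 0.068 107 z 0.07624239099629593 rect ((566.1024169921875, 278.9486389160156), (35.68943786621094, 43.0758056640625), 40.61073684692383)
top 0.004 967 z 0.007792531064940045 rect ((572.7369384765625, 278.5193176269531), (153.0272674560547, 198.85211181640625), 89.86785888671875)
scene 0.165 111 z 0.17747095254097156 rect ((567.2178955078125, 280.46966552734375), (28.09465217590332, 30.223608016967773), 37.24819564819336)
scene 0.068 111 z 0.07573026504264169 rect ((569.4912109375, 281.0538330078125), (39.16940689086914, 42.059478759765625), 33.64775466918945)
scene 0.004 468 z 0.00857935467202181 rect ((563.103759765625, 275.42901611328125), (184.71258544921875, 152.4197540283203), 2.187150001525879)
top tag ((592.1573486328125, 24.468069076538086), (47.586029052734375, 49.12015151977539), 71.37600708007812) ((592.7679443359375, 24.884538650512695), 25.20062828063965)
scene tag ((592.9088134765625, 24.887304306030273), (46.574214935302734, 49.38164520263672), 139.95687866210938) ((593.7593383789062, 24.92375373840332), 25.425737380981445)
plate [ 0.58750102 -0.29722247  0.06121497] [-0.31193824  0.49116572  0.81329624] 35.580755237275916
((3.21673583984375, -2.2175064086914062), (69.96414947509766, 69.74482727050781), 89.71351623535156)
plate centre [ 0.58381875 -0.2974246   0.05992471]
top [434.94742117 213.01491572]
scene [265.02103701 157.744869  ]
```

View pics/crops.png

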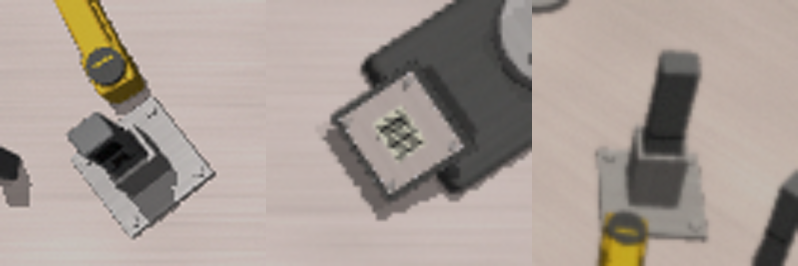

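```bash
cat >> h.py <<'E'
def to(p,Rt):
    s=ctrl.get_state(); R0=R.from_rotvec(s['tool_rot'])
    print('shift mm',np.round(R0.inv().apply(np.array(p)-s['position'])*1000,1),'turn deg',np.round(np.degrees((R0.inv()*Rt).as_rotvec()),1),'t',s['time'],'j',np.round(s['joint_positions'],2),'pos',np.round(s['position'],4))
def down(az): # tool y azimuth, pointing down
    a=np.radians(az);y=np.array([np.cos(a),np.sin(a),0]);z=np.array([0,0,-1.]);return R.from_matrix(np.stack([np.cross(y,z),y,z],1))
E
python3 -c "
from h import *
to([.5,-.1,.3],down(-13));to([.566,.279,.25],down(41))"
```

```text
shift mm [ 422.3 -363.7  -77.9] turn deg [ -0.1  -0.  -54.2] t 0.1 j [ 1.19  0.32 -0.07  1.45  0.02  1.37 -0.06] pos [ 0.2516 -0.5988  0.2216]
shift mm [ 630.  -687.5  -27.3] turn deg [-1.000e-01 -1.000e-01 -1.082e+02] t 0.1 j [ 1.19  0.32 -0.07  1.45  0.02  1.37 -0.06] pos [ 0.2516 -0.5988  0.2216]
```

```bash
python3 -m jog '[[[42,-36,-20,0,0,-5.4,60],[84,-73,-40,0,0,-11,60],[127,-109,-60,0,0,-16,60],[169,-145,-78,0,0,-22,60],[211,-182,-78,0,0,-27,60],[253,-218,-78,0,0,-32.5,60],[296,-255,-78,0,0,-38,60],[338,-291,-78,0,0,-43,60],[380,-327,-78,0,0,-49,60],[422,-364,-78,0,0,-54,60]]]' 40
python3 -c "
from h import *
to([.5,-.1,.3],down(-13));to([.566,.279,.26],down(41))"
```

```text
time: 1.1
position: [0.4696, -0.1603, 0.3002]
tool_rot: [2.458, 1.956, -0.001]
ft_force: [0.9, -0.1, -0.3]
grip_width: 0.689
grip_force: 0.0
shift mm [65.6 16.1  0.2] turn deg [0. 0. 0.] t 1.1 j [ 0.78 -0.02 -0.5   1.68 -0.01  1.48  0.06] pos [ 0.4696 -0.1603  0.3002]
shift mm [449.8  -4.8  40. ] turn deg [ -0.   0. -54.] t 1.1 j [ 0.78 -0.02 -0.5   1.68 -0.01  1.48  0.06] pos [ 0.4696 -0.1603  0.3002]
```

```bash
python3 -m jog '[[[45,0,0,0,0,-6,60],[90,0,0,0,0,-12,60],[135,0,0,0,0,-18,60],[180,0,0,0,0,-24,60],[225,0,0,0,0,-30,60],[270,-1,10,0,0,-36,60],[315,-2,20,0,0,-42,60],[360,-3,30,0,0,-48,60],[405,-4,40,0,0,-54,60],[450,-5,40,0,0,-54,60]]]'
python3 - <<'E'
from h import *
to([.566,.279,.26],down(41))
E
```

```text
time: 2.1
position: [0.5668, 0.2777, 0.2581]
tool_rot: [-1.305, -2.856, 0.004]
ft_force: [0.7, 0.5, -0.2]
grip_width: 0.691
grip_force: 0.0
shift mm [ 1.5  0.2 -1.9] turn deg [-0.2 -0.  -0.1] t 2.1 j [ 0.16  0.39 -0.88  1.42  0.3   1.47  0.01] pos [0.5668 0.2777 0.2581]
```

```bash
python3 -m jog '[[[1,0,0,0,0,0,60],[1,0,0,0,0,0,60],[1,0,0,0,0,0,60]]]' >/dev/null
python3 - <<'E'
from h import *
d=grab('wrist');cv2.imwrite('pics/wrist1.png',d['image'][:,:,::-1]);W=pts(d)
for z0,z1 in((.168,.188),(.07,.083)):
  m=np.all((W>[.51,.22,z0])&(W<[.62,.34,z1]),-1);p=W[m]
  if len(p)>5:print(len(p),np.median(p[:,2]),cv2.minAreaRect((p[:,:2]*1000).astype(np.float32)))
to([.566,.279,.124],down(41))
E
```

```text
1354 0.179286276725995 ((565.2019653320312, 276.9024963378906), (24.537425994873047, 30.438386917114258), 38.87909698486328)
423 0.07754590113046089 ((565.5695190429688, 276.86895751953125), (35.99742126464844, 42.027923583984375), 38.59957504272461)
shift mm [  3.5   1.4 136.3] turn deg [-0.   0.1 -0.4] t 2.45 j [ 0.17  0.38 -0.87  1.42  0.29  1.47  0.01] pos [0.5672 0.2756 0.2603]
```

View pics/wrist1.png

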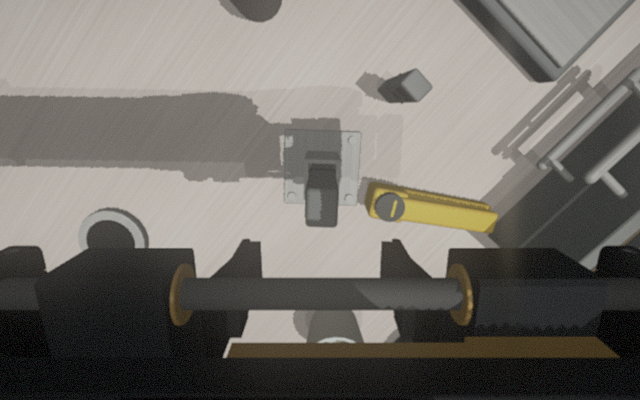

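The wrist view shows the reader standing upright in the holder, with its tail at about (321,210) and its flat sides square to the fingers. The small look-alike is at (408,85), clear of the fingers. I'll descend and grip.

```bash
python3 -m jog '[[[2.5,0,20,0,0,1.1,60],[2.5,0,40,0,0,1.1,60],[2.5,0,60,0,0,1.1,60],[2.5,0,80,0,0,1.1,60],[2.5,0,100,0,0,1.1,60],[2.5,0,115,0,0,1.1,60],[2.5,0,128,0,0,1.1,60],[2.5,0,136,0,0,1.1,60],[2.5,0,136,0,0,1.1,60]]]'
python3 - <<'E'
from h import *
to([.5655,.2775,.124],down(39.5))
E
```

```text
time: 3.35
position: [0.5646, 0.2789, 0.1234]
tool_rot: [-1.336, -2.843, 0.002]
ft_force: [-0.1, -0.1, 0.9]
grip_width: 0.691
grip_force: 0.0
shift mm [-1.6 -0.2 -0.6] turn deg [-0.1 -0.   0.2] t 3.35 j [ 0.14  0.47 -0.83  1.6   0.36  1.23 -0.07] pos [0.5646 0.2789 0.1234]
```

Position is within 2 mm, so I'll grip.

```bash
python3 -m jog '[[[-1,0,0,0,0,0,30],[-1,0,0,0,0,0,15],[-1,0,0,0,0,0,10],[-1,0,0,0,0,0,10],[-1,0,0,0,0,0,10],[-1,0,0,0,0,0,10],[-1,0,0,0,0,0,10],[-1,0,0,0,0,0,10]]]' 40
python3 -m jog '[[[0,0,-5,0,0,0,10],[0,0,-15,0,0,0,10],[0,0,-28,0,0,0,10],[0,0,-42,0,0,0,10],[0,0,-56,0,0,0,10],[0,0,-70,0,0,0,10],[0,0,-85,0,0,0,10],[0,0,-100,0,0,0,10],[0,0,-115,0,0,0,10],[0,0,-125,0,0,0,10]]]'
python3 - <<'E'
from h import *
for n in('wrist','top'):
  d=grab(n);W=pts(d);p0=ctrl.get_state()['position']
  m=np.all((W>p0-[.04,.04,.15])&(W<p0+[.04,.04,-.005]),-1);p=W[m]
  print(n,len(p),p.min(0),p.max(0),p.mean(0)) if len(p) else 0
d=load('wrist');cv2.imwrite('pics/wrist2.png',d['image'][:,:,::-1])
to([.592,.0245,.185],down(0))
E
```

```text
time: 4.15
position: [0.5656, 0.2789, 0.1245]
tool_rot: [1.335, 2.844, 0.0]
ft_force: [-0.3, 0.1, 0.7]
grip_width: 0.271
grip_force: 39.8
time: 5.15
position: [0.5659, 0.2791, 0.2511]
tool_rot: [1.335, 2.843, 0.002]
ft_force: [1.0, 0.4, -1.4]
grip_width: 0.275
grip_force: 39.8
wrist 1683 [0.54693646 0.27363207 0.13938923] [0.56851925 0.29703551 0.24745148] [0.55654217 0.28883009 0.20609605]
top 3 [0.56558492 0.26313572 0.19535034] [0.56639816 0.26412433 0.21622511] [0.56606328 0.26373562 0.20541481]
shift mm [-212.6 -143.2   66. ] turn deg [ 0.2 -0.  39.7] t 5.25 j [ 0.16  0.39 -0.87  1.44  0.3   1.45 -0.01] pos [0.5662 0.2795 0.2512]
```

View pics/wrist2.png

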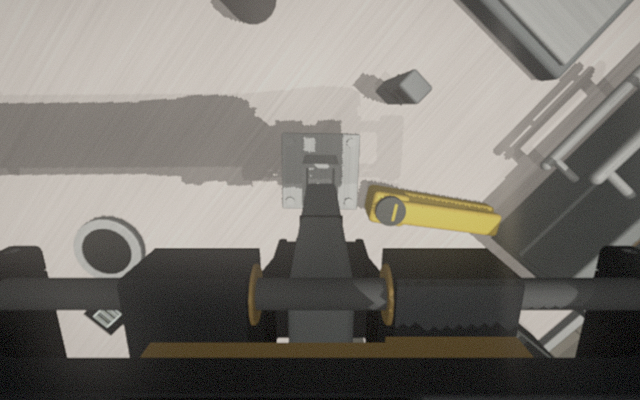

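Grip width is 23.9 mm, as expected, and the wrist view shows the reader in the fingers with its nose clear of the holder at about (320,165). Checking the reader's tilt, then on to the tag.

```bash
python3 - <<'E'
from h import *
d=load('wrist');W=pts(d);s=ctrl.get_state();Rt=R.from_rotvec(s['tool_rot'])
q=Rt.inv().apply((W-s['position']).reshape(-1,3))
m=(abs(q[:,1])<.010)&(q[:,2]>.01)&(q[:,2]<.105)&(abs(q[:,0])<.04);p=q[m]
print(len(p),np.polyfit(p[:,2],p[:,0],1),'x slope per z'); 
E
python3 -m jog '[[[-21,-14,0,0,0,5,10],[-42,-29,0,0,0,10,10],[-64,-43,0,0,0,15,10],[-85,-57,0,0,0,20,10],[-106,-72,0,0,0,25,10],[-128,-86,0,0,0,30,10],[-149,-100,0,0,0,34,10],[-170,-115,0,0,0,38,10],[-191,-129,0,0,0,38,10],[-213,-143,0,0,0,38,10]]]'
python3 - <<'E'
from h import *
to([.5925,.0245,.182],down(2))
E
```

```text
1235 [-0.00199442  0.01360581] x slope per z
time: 6.25
position: [0.5914, 0.022, 0.2491]
tool_rot: [-2.19, -2.252, 0.001]
ft_force: [-0.1, 0.3, -1.1]
grip_width: 0.273
grip_force: 39.9
shift mm [ 2.5  1.2 67. ] turn deg [-0.   0.  -0.4] t 6.25 j [ 0.49  0.25 -0.68  1.54  0.16  1.41 -0.17] pos [0.5914 0.022  0.2491]
```

```bash
python3 -m jog '[[[2,1,8,0,0,0,10],[3,1,22,0,0,0,10],[3,1,36,0,0,0,10],[3,1,50,0,0,0,10],[3,1,60,0,0,0,10],[3,1,66,0,0,0,10],[3,1,66,0,0,0,10],[3,1,66,0,0,0,10]]]'
python3 - <<'E'
from h import *
to([.5925,.0245,.182],down(2))
for n in('scene','top'):
  d=grab(n); print(n,proj(d,[.5925,.0245,.066]),proj(d,[.5925,.0245,.006]))
d=load('scene');u,v=330,205;cv2.imwrite('pics/scene2.png',cv2.resize(d['image'][v-80:v+40,u-80:u+80,::-1],(640,480)))
E
python3 -m jog '[[[0,0,0,0,0,0,10],[0,0,0,0,0,0,10],[0,0,0,0,0,0,10],[0,0,0,0,0,0,10],[0,0,0,0,0,0,10],[0,0,0,0,0,0,10],[0,0,0,0,0,0,10],[0,0,0,0,0,0,10],[0,0,0,0,0,0,10],[0,0,0,0,0,0,10]]]'
```

```text
time: 7.05
position: [0.5927, 0.0268, 0.1836]
tool_rot: [2.188, 2.254, 0.001]
ft_force: [0.2, 0.7, -0.9]
grip_width: 0.269
grip_force: 39.8
shift mm [-2.3 -0.3  1.6] turn deg [ 0.  -0.  -0.3] t 7.05 j [ 0.48  0.29 -0.68  1.63  0.19  1.29 -0.2 ] pos [0.5927 0.0268 0.1836]
scene [330.25184963 200.99822503] [330.19370426 213.79569316]
top [305.89311863 211.42570141] [306.34201008 215.38542137]
time: 8.15
position: [0.5925, 0.0266, 0.1833]
tool_rot: [2.188, 2.254, -0.0]
ft_force: [-1.4, -0.7, -0.4]
grip_width: 0.274
grip_force: 39.8
```

View pics/scene2.png

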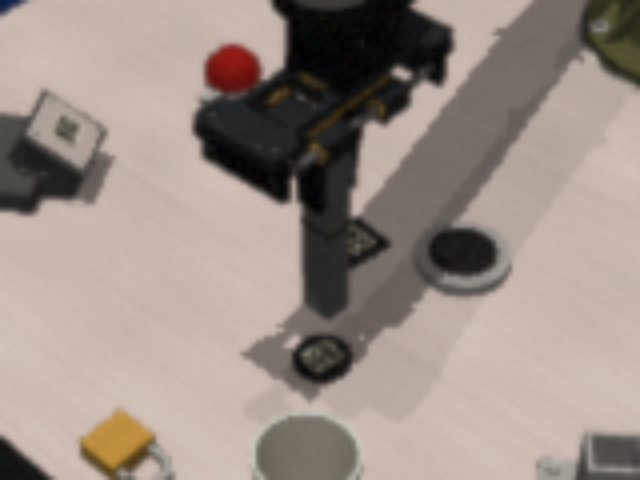

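The crop shows the nose at about (331,201) native, where (330,201) was expected, directly over the round tag at (330,214). I'll finish the hold and work out the last move.

```bash
python3 -m jog '[[[0,0,0,0,0,0,10],[0,0,0,0,0,0,10],[0,0,0,0,0,0,10],[0,0,0,0,0,0,10],[0,0,0,0,0,0,10],[0,0,0,0,0,0,10],[0,0,0,0,0,0,10],[0,0,0,0,0,0,10],[0,0,0,0,0,0,10],[0,0,0,0,0,0,10]]]'
python3 -m jog '[[[0,0,-10,0,0,0,10],[0,0,-30,0,0,0,10],[0,0,-55,0,0,0,10],[0,0,-80,0,0,0,10],[0,0,-100,0,0,0,10],[0,0,-110,0,0,0,10]]]'
cat >> h.py <<'E'
P=np.array([.584,-.298,.060]);a=np.radians(122.4);t=np.radians(36);N=np.array([np.sin(t)*np.cos(a),np.sin(t)*np.sin(a),np.cos(t)])
def fin(az): return R.align_vectors([-N],[[0,0,-1.]])[0]*down(az)
E
python3 - <<'E'
from h import *
# minimal tilt from vertical, then yaw az
ax=np.cross([0,0,-1.],-N);T=R.from_rotvec(ax/np.linalg.norm(ax)*t)
for az in(2,-20,-40):
  for off in(.176,.236): print(az,off);to(P+N*off,T*down(az))
E
```

```text
time: 9.15
position: [0.5924, 0.0267, 0.1833]
tool_rot: [2.188, 2.254, -0.0]
ft_force: [-0.4, 0.2, -2.4]
grip_width: 0.277
grip_force: 39.8
time: 9.75
position: [0.5933, 0.027, 0.2963]
tool_rot: [2.186, 2.252, 0.004]
ft_force: [1.0, 0.1, -1.5]
grip_width: 0.272
grip_force: 39.8
2 0.176
shift mm [-235.6  -72.1   93.7] turn deg [-18.1 -31.   -0.3] t 9.75 j [ 0.48  0.23 -0.69  1.46  0.15  1.49 -0.17] pos [0.5933 0.027  0.2963]
2 0.236
shift mm [-205.3  -90.    45. ] turn deg [-18.1 -31.   -0.3] t 9.75 j [ 0.48  0.23 -0.69  1.46  0.15  1.49 -0.17] pos [0.5933 0.027  0.2963]
-20 0.176
shift mm [-235.6  -72.1   93.7] turn deg [-23.8 -27.1  20.9] t 9.75 j [ 0.48  0.23 -0.69  1.46  0.15  1.49 -0.17] pos [0.5933 0.027  0.2963]
-20 0.236
shift mm [-205.3  -90.    45. ] turn deg [-23.8 -27.1  20.9] t 9.75 j [ 0.48  0.23 -0.69  1.46  0.15  1.49 -0.17] pos [0.5933 0.027  0.2963]
-40 0.176
shift mm [-235.6  -72.1   93.7] turn deg [-28.6 -22.9  40.3] t 9.75 j [ 0.48  0.23 -0.69  1.46  0.15  1.49 -0.17] pos [0.5933 0.027  0.2963]
-40 0.236
shift mm [-205.3  -90.    45. ] turn deg [-28.6 -22.9  40.3] t 9.75 j [ 0.48  0.23 -0.69  1.46  0.15  1.49 -0.17] pos [0.5933 0.027  0.2963]
```

```bash
python3 -m jog '[[[-21,-9,0,-2.4,-2.7,2.1,10],[-41,-18,0,-4.8,-5.4,4.2,10],[-62,-27,0,-7.1,-8.1,6.3,10],[-82,-36,10,-9.5,-10.8,8.4,10],[-103,-45,18,-11.9,-13.6,10.5,10],[-123,-54,25,-14.3,-16.3,12.5,10],[-144,-63,30,-16.7,-19,14.6,10],[-164,-72,35,-19,-21.7,16.7,10],[-185,-81,40,-21.4,-24.4,18.8,10],[-205,-90,45,-23.8,-27.1,20.9,10]]]'
python3 - <<'E'
from h import *
ax=np.cross([0,0,-1.],-N);T=R.from_rotvec(ax/np.linalg.norm(ax)*t)
to(P+N*.236,T*down(-20));to(P+N*.178,T*down(-20))
E
```

```text
time: 10.75
position: [0.5078, -0.1815, 0.2481]
tool_rot: [2.06, 1.442, -0.041]
ft_force: [0.2, 0.2, -0.9]
grip_width: 0.272
grip_force: 39.8
shift mm [ 0.3  2.8 -2. ] turn deg [-0.1  0.1  0. ] t 10.75 j [ 0.65 -0.23 -0.62  2.08  0.48  0.95 -0.57] pos [ 0.5078 -0.1815  0.2481]
shift mm [ 0.4  2.9 56. ] turn deg [-0.1  0.1  0. ] t 10.75 j [ 0.65 -0.23 -0.62  2.08  0.48  0.95 -0.57] pos [ 0.5078 -0.1815  0.2481]
```

```bash
python3 -m jog '[[[1,1,5,0,0,0,10],[1,2,14,0,0,0,10],[1,3,24,0,0,0,10],[1,3,34,0,0,0,10],[1,3,44,0,0,0,10],[1,3,51,0,0,0,10],[1,3,55,0,0,0,10],[1,3,55,0,0,0,10],[1,3,55,0,0,0,10],[1,3,55,0,0,0,10]]]'
python3 - <<'E'
from h import *
ax=np.cross([0,0,-1.],-N);T=R.from_rotvec(ax/np.linalg.norm(ax)*t)
to(P+N*.178,T*down(-20))
s=ctrl.get_state();Rt=R.from_rotvec(s['tool_rot'])
nose=s['position']+Rt.apply([-.0014,0,.116]);print('nose',nose,'plate in tool mm',Rt.inv().apply(P-nose)*1000)
ims=[]
for n in('scene','wrist','top'):
  d=grab(n);W=pts(d);q=Rt.inv().apply((W-s['position']).reshape(-1,3))
  print(n,'nose px',proj(d,nose),'plate px',proj(d,P))
  m=(abs(q[:,1])<.02)&(q[:,2]>.01)&(q[:,2]<.13)&(abs(q[:,0])<.03);p=q[m]
  if len(p)>20: print(len(p),'zmax',p[:,2].max(),'x fit',np.polyfit(p[:,2],p[:,0],1))
  e=(W-P)@N; M=(abs(e)<.006)&(np.linalg.norm(W-P,axis=-1)<.045);p=W[M]
  if len(p)>20:
    c=p.mean(0);nn=np.linalg.svd(p-c)[2][2];nn*=np.sign(nn[2]);print('plane',len(p),nn,'angle to N',np.degrees(np.arccos(nn@N)),'off mm',(c-P)@N*1000)
d=load('scene');A=cv2.resize(d['image'][90:190,205:325,::-1],(400,333));B=cv2.resize(load('wrist')['image'][:,:,::-1],(400,250))
B=cv2.copyMakeBorder(B,0,83,0,0,cv2.BORDER_CONSTANT);cv2.imwrite('pics/end.png',np.hstack([A,B]))
E
```

```text
time: 11.75
position: [0.529, -0.2078, 0.2053]
tool_rot: [2.059, 1.444, -0.04]
ft_force: [0.1, 0.2, -0.7]
grip_width: 0.273
grip_force: 39.8
shift mm [-1.5 -1.1  1.7] turn deg [-0.1  0.   0.1] t 11.75 j [ 0.68 -0.12 -0.64  2.09  0.59  0.86 -0.64] pos [ 0.529  -0.2078  0.2053]
nose [ 0.56471455 -0.26650298  0.11188744] plate in tool mm [-0.0679831  -0.71004975 63.68506909]
scene nose px [273.96121542 147.13633496] plate px [265.6637031  157.45922137]
251 zmax 0.1156848945624826 x fit [-0.00425438  0.00705822]
plane 265 [-0.30495179  0.49772689  0.81195588] angle to N 0.6028523964313864 off mm 0.42383513025568176
wrist nose px [319.74387557 198.76863143] plate px [319.11459171 182.47986838]
1517 zmax 0.11139392580024726 x fit [-0.00108337  0.01248351]
plane 3342 [-0.30958057  0.50570432  0.80524717] angle to N 0.6577978869083718 off mm 0.06663797567098569
top nose px [427.99575802 218.94657002] plate px [435.20940552 214.47809175]
160 zmax 0.11583270450255735 x fit [ 0.07063587 -0.01336018]
plane 577 [-0.32205508  0.47602782  0.81833858] angle to N 1.340863653515409 off mm -0.4962951265852797
```

View pics/end.png

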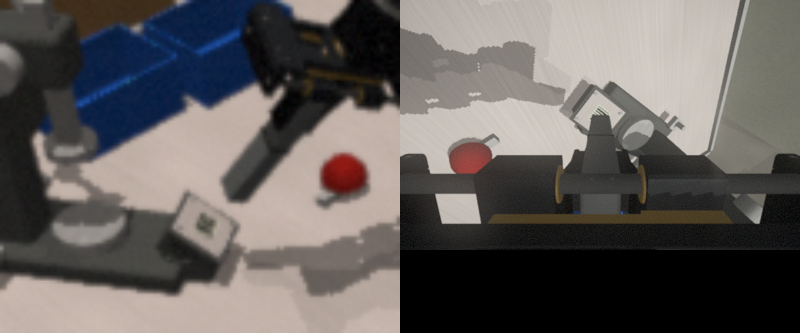

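The picture shows the nose at about (274,147) native in the scene view, square over the plate label at (266,157). It is 64 mm off and touches nothing. I'll let it settle, then hand in.

```bash
python3 -m jog '[[[0,0,0,0,0,0,10],[0,0,0,0,0,0,10],[0,0,0,0,0,0,10],[0,0,0,0,0,0,10],[0,0,0,0,0,0,10]]]'; python3 -c "
from bench import ctrl
print(ctrl.close_job())"
```

```text
time: 12.4
position: [0.5286, -0.208, 0.2047]
tool_rot: [2.06, 1.445, -0.041]
ft_force: [1.1, -0.3, -1.2]
grip_width: 0.274
grip_force: 39.8
the job is handed in; nothing more can be done
None
```

The job is handed in at 12.4 s, no verdict returned: the reader was drawn, held about 2 s some 6 cm over the round tag, and is now held square-on about 64 mm off the press plate, with no contact seen with the tags or the press.

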